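# Find the full concentrate cartridge by weight and seat it in the dosing base

### The job

The spray bottle is empty: one of the three identical cartridges in the rack is still full, the other two are used up, and only their weight tells. Lift them just clear one at a time to feel which is heavy, set the full one upright in the square well of the dosing base and press it gently down until its plate is fully home against the stop, never with more than about 2 kg (20 N), then let go. The empty ones must end standing in the rack, and the spray bottle, peg jar and scoop holder are to be left alone.

Things in the scene. Friction and masses are not known exactly. Their poses are not given: they have to be found in the camera images.
- cart_a_mid (a point): one of three outwardly identical sealed opaque orange plastic cartridges, square, 50 x 50 mm and 100 mm tall, standing upright in one of the rack's pockets with its sides parallel to the rack's; its walls are stiff, with a loose block inside that rattles by about 1.5 mm; this point is its centre, half-way up (50 mm above its underside), z along its height, x and y square to its sides
- cart_b_mid (a point): one of three outwardly identical sealed opaque orange plastic cartridges, square, 50 x 50 mm and 100 mm tall, standing upright in one of the rack's pockets with its sides parallel to the rack's; its walls are stiff, with a loose block inside that rattles by about 1.5 mm; this point is its centre, half-way up (50 mm above its underside), z along its height, x and y square to its sides
- cart_c_mid (a point): one of three outwardly identical sealed opaque orange plastic cartridges, square, 50 x 50 mm and 100 mm tall, standing upright in one of the rack's pockets with its sides parallel to the rack's; its walls are stiff, with a loose block inside that rattles by about 1.5 mm; this point is its centre, half-way up (50 mm above its underside), z along its height, x and y square to its sides
- cart_a: the same cartridge as cart_a_mid, origin at the centre of its underside. Full, a cartridge weighs 300 to 380 g; used up, 110 to 135 g; exactly one is full
- cart_b: the same cartridge as cart_b_mid, origin at the centre of its underside. Full, a cartridge weighs 300 to 380 g; used up, 110 to 135 g; exactly one is full
- cart_c: the same cartridge as cart_c_mid, origin at the centre of its underside. Full, a cartridge weighs 300 to 380 g; used up, 110 to 135 g; exactly one is full
- rack: fixed grey rack block, 90 (its x) x 240 (its y) x 30 mm high, origin at the centre of its underside; three square pockets 54 mm wide and 22 mm deep (floors 8 mm above the underside), centred on x = 0 and y = -75, 0 and +75 mm, one cartridge in each. Take a cartridge by its two sides that face along the rack's x, where there is free room
- base: fixed white dosing base, a block 120 x 120 x 60 mm high with a black spout and drip tray at its -x side (reaching 105 mm from its centre, below the block's top) and a blue reservoir, 54 mm high, at its +x side (reaching 90 mm); origin at the centre of its underside; the square well has its sides along the base's x and y
- base_well (a point): centre of the well's mouth, at the level of the block's top (60 mm above the base's underside). The well is 55 mm square with a 3 mm chamfer; a flat black plate in it carries the cartridge. The plate's rest height is set by a hidden screw: before it is pressed its top lies anywhere from 16 to 26 mm below the mouth, and it must be felt for
- base_plate (a joint): how far the plate in the well has been pushed down from its rest height, in m: 0 at rest, 0.010 at its stop. Plate and stop sit together on a rubber buffer that yields about 1 mm per 4 N (up to 6 mm, not counted in this value). It slides stiffly, taking about 8 N downward (cartridge weight included), does not move under a cartridge's weight and stays where it is left. Home means over 0.008
- spray: bystander: empty aluminium spray bottle with a white head, 62 mm across, 190 mm tall, loose, origin at the centre of its underside
- peg_jar: bystander: glass jar of clothes pegs with a wooden lid, 84 mm across, 112 mm tall, loose, origin at the centre of its underside
- scoop_holder: bystander: grey plastic holder 80 x 110 x 60 mm with a teal scoop in it whose handle rises to 160 mm, loose, origin at the centre of its underside. (A closed beige bin, 225 mm tall, also stands fixed about 0.58 m to the left of the robot and 0.36 m ahead, out of the way.)
Mind the look-alikes: they are no part of the job. Leave any yellow look-alike of the base alone.

How it is judged:
By the outcome, as a careful person would: the job done as asked, in the order asked, and still so for the second after the job is handed in, with the robot touching nothing.
It also fails if it takes over 64 s, if anything falls off the work surface, if the arm or the gripper's body presses on something with over 40 N, if the wrist force passes 120 N, or if a joint passes its speed limit or range.

### The arm

A 7-joint arm with a two-finger parallel gripper is mounted at the origin on the work surface. World frame = base frame: x ahead of the robot, y to its left, z up, the work surface at z = 0. Lengths are in m, angles in rad, forces in N, time in s.
With the tool pointing down it reaches from about 0.425 to 0.925 m from the base axis. Payload 6.8 kg.
Tool frame: the origin (TCP) lies on the front face of the gripper's body, between the roots of the fingers; the fingertips stand 73 mm ahead of it and the grasp point (between the pads) lies 54 mm ahead of it; z points along the fingers, y is the line along which they close (so a half turn about z gives the same grasp; the last joint's range is limited). The gripper opens to 85 mm and grips with 20 to 120 N. Pads are 22 mm wide; open, the fingers measure 114 mm over their backs; the gripper's body (76 mm by 85 mm) begins 54 mm behind the grasp point. The pads swing forward as they close: fully open they stand 13 mm farther back than shut.
Start: joints at [-1.302, 0.477, 0.022, 1.555, -0.011, 1.109, -0.083], TCP at [0.248, 0.628, 0.304] pointing down, gripper open.
Joint ranges: [-2.96, 2.96], [-0.34, 2.1], [-1.41, 1.46], [0.24, 2.44], [-1.37, 4.51], [0.17, 1.92], [-2.96, 2.96]. Speed limits (rad/s): [2.39, 2.39, 3.14, 3.14, 3.14, 3.14, 3.14].

### API

Orientations are given as a unit quaternion [w, x, y, z].
In Python, from station import bot, optics gives the robot as it stands.
- The arm moves only by the tool drive_tool, never from a script. Its argument "deltas" is a list of rows, each an object with "gripper": the closure in counts, from 0 (fully open) to 255 (shut); "offset": the shift along the tool's x, y, z in units of 1000 mm (1.0 is 1000 mm), a list of three; "angular": the turn, a rotation vector about the tool's x, y, z in units of 45 degrees (1.0 is 45 degrees), a list of three. In form: [{"gripper": gripper, "offset": [dx, dy, dz], "angular": [rx, ry, rz]}, ...]. A call has 1 to 5 rows; each row is the pose to reach, as a shift and turn from the pose commanded when the call began, along the tool's axes at that moment; what a row does not reach only later rows make up. A row lasts 1/10 s, in which the tool goes at most 50 mm and 8.59 degrees, less where a joint would pass 70% of its speed; a pose out of reach is approached as far as the arm can. A call with a number of a shift or a turn outside -1 to 1 is refused whole. A call with a gripper value outside its range is refused whole. The fingers move at their own pace and stop on an object; "grip_force" is the grip in N (left out, the last holds). Time passes only in rows, so rows that repeat a pose let the fingers close. It gives the time, the measured TCP pose, the force, the opening and the grip force at its end, in the units of the state.
- bot.get_obs(): the state, without advancing time (a new reading comes with each control period).
- optics.read_camera(name): name is "side" or "top"; returns the picture (384x512x3 uint8, blue, green, red); there is no depth.
- optics.camera_model(name): a dict with "fx", "fy", "cx", "cy" (pixels), "cam_to_world" (4x4, takes a point from camera to world coordinates). Camera axes: x right, y up, looking along -z (the intrinsics and any distortion apply to the point x, -y, -z); pixel columns grow to the right and rows downward; lengths in m; the calibration is good to about 2 mm. A picture is of the moment at which its call begins. camera_model takes no time and is no camera call.
- bot.hand_in(): hands the job in; it is judged then, once.
The state is a dict: "t": time; "q": joint angles; "joint_vel": joint speeds; "joint_torque": joint torques, N m; "eef_pos": TCP position; "tool_rot": TCP orientation; "contact_force": force on the tool from outside, world axes, zero at the start; "torque": the same for the moment, N m; "gripper_width": opening from 0.0 (shut) to 1.0 (fully open); "grasp_force": force on a finger pad.
Only numpy, scipy, OpenCV 4.12 (cv2) and the standard library are available. Lean on these libraries where they do the work, as an engineer would, in place of code of your own. Each camera call takes 0.05 s, during which the arm holds its last target. There are 200 camera calls.

## Working session

There is one attempt and no reset: what is moved stays moved. The work goes in short steps, Python scripts to look and compute and a tool call to move; the robot and the scene stay as the last step left them, time stands still between calls to the robot, and variables do not carry over. Pictures are saved under pics/ and viewed, at most 10 in all, crops included, and the job is handed in when it is done.

Besides the shell and the picture viewer there is one more tool, called after "Emit:" as name([rows], argument=value, ...), one row to a line, values as JSON. drive_tool: Moves the arm, as the interface text tells. Its arguments: {"type":"object","properties":{"deltas":{"type":"array"},"grip_force":{"type":"number"}},"required":["deltas"]}

```bash
mkdir -p pics; ls; cat > h.py <<'E'
import numpy as np, cv2
from station import bot, optics
E
python3 - <<'E'
from h import *
for n in ("side","top"):
    im=optics.read_camera(n); cv2.imwrite(f"pics/{n}0.png",im); m=optics.camera_model(n); print(n,{k:(np.round(v,4).tolist() if k=="cam_to_world" else v) for k,v in m.items()})
print(bot.get_obs())
E
```

```text
pics
side {'fx': 443.75138702274285, 'fy': 443.75138702274285, 'cx': 257.15930428601627, 'cy': 196.43902836281407, 'cam_to_world': [[0.8635, 0.3814, -0.33, 0.211], [-0.5043, 0.6642, -0.5518, -0.7764], [0.0087, 0.6429, 0.7659, 1.0517], [0.0, 0.0, 0.0, 1.0]]}
top {'fx': 365.2850536205293, 'fy': 365.2850536205293, 'cx': 245.4944562576796, 'cy': 193.81106664755654, 'cam_to_world': [[-0.0118, 0.981, -0.1937, 0.4823], [-0.9999, -0.0124, -0.0017, -0.0729], [-0.0041, 0.1937, 0.9811, 0.9008], [0.0, 0.0, 0.0, 1.0]]}
{'t': 0.1, 'q': array([-1.30211961,  0.47775358,  0.02236554,  1.55635716, -0.01149917,
        1.10928675, -0.08312053]), 'joint_vel': array([ 0.00027177, -0.00043656, -0.00027071, -0.00199279,  0.00064761,
        0.00040618, -0.00088191]), 'joint_torque': array([ 4.16323935e-03, -5.97766113e+01,  1.61397457e+00, -2.81959426e+01,
        1.29264829e-02,  5.08202036e-03,  1.33233968e-05]), 'eef_pos': array([0.24821232, 0.62726209, 0.30299711]), 'tool_rot': array([-9.04737092e-05,  1.87286020e-01,  9.82305067e-01, -8.33259768e-04]), 'contact_force': array([ 0.14807057,  0.2394564 , -0.50072442]), 'torque': array([ 0.03809657, -0.0176857 , -0.00489624]), 'grasp_force': 0.0, 'gripper_width': 1.0002176716867874}
```

View pics/side0.png

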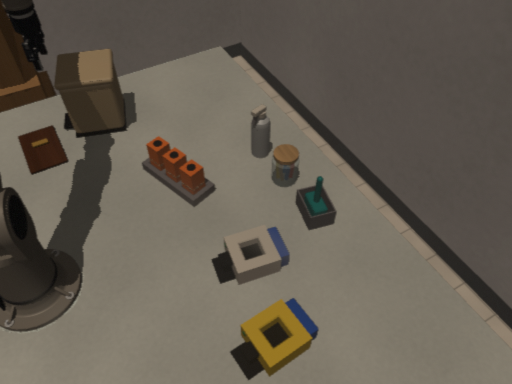

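View pics/top0.png

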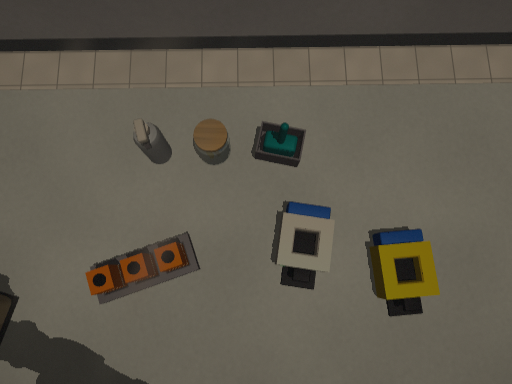

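The rack with three orange cartridges is at top px (102,280), (134,268), (168,257), and at side px (158,152), (175,163), (192,176). There are two candidate bases: white at top (305,242) / side (252,252), and a yellow look-alike at top (405,270) / side (277,335). By the description I choose the white one. Next I take enlarged crops to check it and read the corners.

```bash
python3 - <<'E'
from h import *
def crop(n,x0,y0,w,h,s,out):
    im=cv2.imread(f"pics/{n}0.png")[y0:y0+h,x0:x0+w]
    im=cv2.convertScaleAbs(cv2.resize(im,None,fx=s,fy=s,interpolation=cv2.INTER_CUBIC),alpha=1.5)
    for i in range(0,w,10):
        cv2.line(im,(i*s,0),(i*s,6 if (x0+i)%50 else 14),(0,255,0),1); 
        if i%20==0: cv2.putText(im,str(x0+i),(i*s,22),0,.35,(0,255,0))
    for i in range(0,h,10):
        cv2.line(im,(0,i*s),(6,i*s),(0,255,0),1)
        if i%20==0: cv2.putText(im,str(y0+i),(8,i*s+4),0,.35,(0,255,0))
    return im
a=crop("top",80,220,130,90,6,None); cv2.imwrite("pics/c1.png",a[:600,:800])
b=crop("top",270,190,70,100,5,None); c=crop("side",210,215,80,75,5,None)
H=max(b.shape[0],c.shape[0]); p=lambda i:cv2.copyMakeBorder(i,0,H-i.shape[0],0,0,0)
cv2.imwrite("pics/c2.png",np.hstack([p(b),p(c)]))
d=crop("side",135,130,90,80,7,None); cv2.imwrite("pics/c3.png",d)
E
```

```text
(no output)
```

View pics/c1.png

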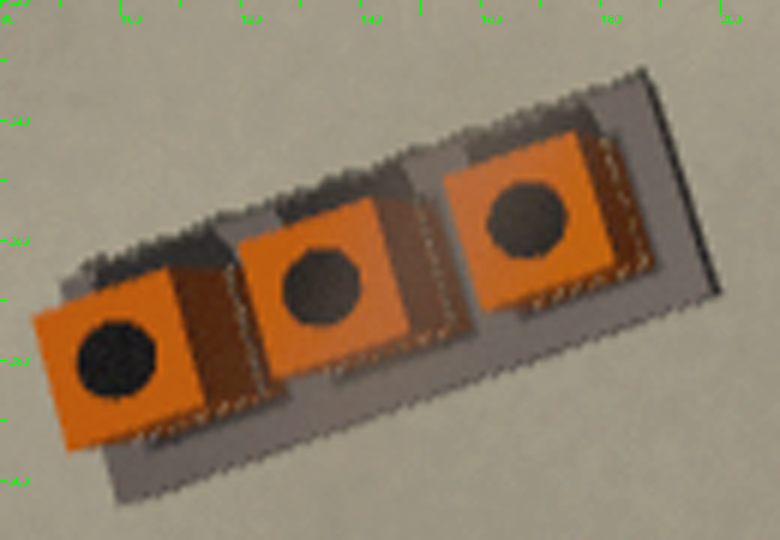

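View pics/c2.png

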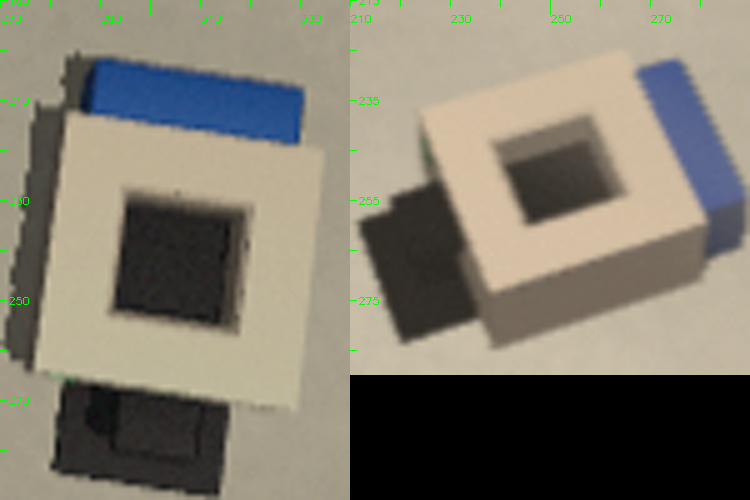

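View pics/c3.png

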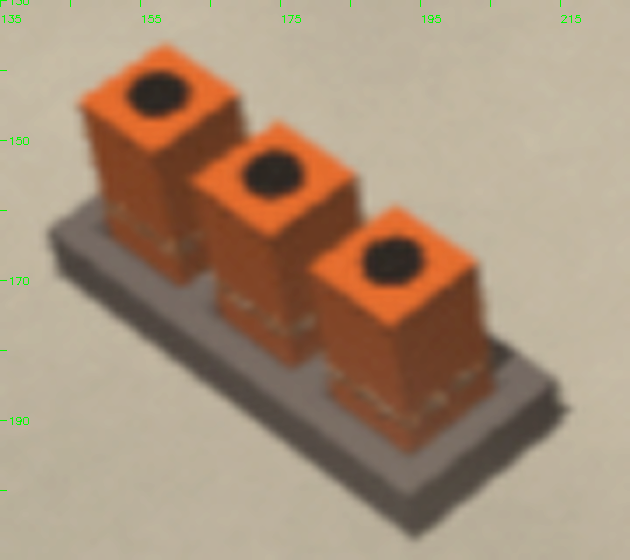

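The close crops confirm white base with black tray and blue reservoir. I read the top-face corners of the cartridges, block and well off both views, and triangulate them.

```bash
cat >> h.py <<'E'
def P(n):
    m=optics.camera_model(n); K=np.array([[m["fx"],0,m["cx"]],[0,m["fy"],m["cy"]],[0,0,1]])
    return K@np.diag([1,-1,-1])@np.linalg.inv(np.array(m["cam_to_world"]))[:3]
def tri(a,b):
    X=cv2.triangulatePoints(P("top"),P("side"),np.array(a,float).T,np.array(b,float).T); return (X[:3]/X[3]).T
E
python3 - <<'E'
from h import *
f=lambda L,x0,y0,s,du=0:[(x0+(u-du+.5)/s-.5,y0+(v+.5)/s-.5) for u,v in L]
T={'L':[(33,316),(168,267),(206,403),(68,450)],'M':[(238,242),(374,197),(410,332),(276,378)],'R':[(443,175),(577,131),(614,266),(484,311)]}
S={'L':[(80,103),(165,44),(241,97),(155,152)],'M':[(192,182),(278,122),(357,177),(270,237)],'R':[(309,267),(394,206),(478,264),(390,326)]}
D={k:(f(T[k],80,220,6),f(S[k],135,130,7)) for k in T}
D['blk']=(f([(66,111),(323,150),(298,409),(35,370)],270,190,5),f([(420,112),(627,50),(706,224),(491,292)],210,215,5,350))
D['well']=(f([(125,187),(252,206),(238,333),(108,315)],270,190,5),f([(491,142),(592,116),(627,194),(525,226)],210,215,5,350))
for k,(a,b) in D.items():
    best=None
    for r in range(4):
        X=tri(a,np.roll(b,-r,0)); sc=np.ptp(X[:,2])
        if best is None or sc<best[0]: best=(sc,X,r)
    X=best[1]; e=np.roll(X,-1,0)-X
    ang=[(np.degrees(np.arctan2(v[1],v[0]))+45)%90-45 for v in e]
    print(k,best[2],X.mean(0).round(4),'z',X[:,2].round(3),'side',np.linalg.norm(e,axis=1).round(4),'ang',np.round(ang,1))
o=bot.get_obs(); w,x,y,z=o['tool_rot']; print(2*np.degrees(np.arctan2(y,x)))
E
```

```text
L 1 [0.4585 0.2402 0.1074] z [0.108 0.106 0.11  0.106] side [0.0489 0.0504 0.0517 0.0486] ang [19.9 20.8 17.9 17.6]
M 1 [0.4821 0.1687 0.1076] z [0.107 0.107 0.108 0.108] side [0.0504 0.0494 0.0493 0.0498] ang [18.1 17.7 18.5 19. ]
R 1 [0.5045 0.0964 0.1081] z [0.107 0.107 0.108 0.11 ] side [0.0504 0.0497 0.0481 0.0502] ang [18.3 17.3 18.9 20. ]
blk 1 [ 0.5364 -0.208   0.0583] z [0.057 0.057 0.06  0.06 ] side [0.1199 0.1191 0.119  0.1207] ang [-10.2  -9.2  -9.5  -8.7]
well 1 [ 0.5353 -0.2081  0.0572] z [0.052 0.06  0.061 0.056] side [0.0583 0.0576 0.0586 0.0589] ang [-11.1  -9.2 -10.  -10. ]
158.41110906401576
```

Cartridge tops triangulate to z≈0.108, rack yaw ≈18°, and the base at (0.536,-0.208) with yaw ≈-9.5° and mouth at 0.059. These agree with the text's heights. Next I work out the first move.

```bash
cat >> h.py <<'E'
from scipy.spatial.transform import Rotation as Ro
def go(p,yaw,start=None):
    """offset/angular in drive_tool units to TCP p, tool down, tool y at yaw deg; start=(pos,quat wxyz)"""
    o=bot.get_obs(); pos,q=start or (o['eef_pos'],o['tool_rot']); R0=Ro.from_quat(np.roll(q,-1))
    a=np.radians(yaw); y=np.array([np.cos(a),np.sin(a),0]); z=np.array([0,0,-1.]); R1=Ro.from_matrix(np.c_[np.cross(y,z),y,z])
    print('off',R0.inv().apply(np.array(p)-pos).round(4),'ang',((R0.inv()*R1).as_rotvec()/np.radians(45)).round(4))
E
python3 - <<'E'
from h import *
go([.4585,.2402,.30],18); go([.4821,.1687,.30],18)
E
```

```text
off [-0.338  -0.2825  0.0035] ang [-1.9000e-03  1.1000e-03  1.1202e+00]
off [-0.3862 -0.3403  0.0036] ang [-1.9000e-03  1.1000e-03  1.1202e+00]
```

Emit:
drive_tool([
  {"gripper":0,"offset":[0,0,-0.05],"angular":[0,0,0]},
  {"gripper":0,"offset":[-0.036,-0.03,-0.05],"angular":[0,0,0]},
  {"gripper":0,"offset":[-0.072,-0.06,-0.05],"angular":[0,0,0]},
  {"gripper":0,"offset":[-0.108,-0.09,-0.05],"angular":[0,0,0]},
  {"gripper":0,"offset":[-0.14,-0.12,-0.05],"angular":[0,0,0]},
], grip_force=50)

```text
t: 0.6
eef_pos: [0.3355, 0.4623, 0.3536]
tool_rot: [0.0, 0.188, 0.982, -0.0]
contact_force: [0.5, 0.4, -0.4]
gripper_width: 0.999
grasp_force: 0.0
```

Emit:
drive_tool([
  {"gripper":0,"offset":[-0.036,-0.03,0],"angular":[0,0,0]},
  {"gripper":0,"offset":[-0.072,-0.06,0],"angular":[0,0,0]},
  {"gripper":0,"offset":[-0.108,-0.09,0],"angular":[0,0,0]},
  {"gripper":0,"offset":[-0.144,-0.12,0],"angular":[0,0,0]},
  {"gripper":0,"offset":[-0.18,-0.15,0],"angular":[0,0,0]},
])

```text
t: 1.1
eef_pos: [0.447, 0.2569, 0.3537]
tool_rot: [-0.0, 0.187, 0.982, -0.0]
contact_force: [0.5, 0.3, -0.6]
gripper_width: 1.001
grasp_force: 0.0
```

Emit:
drive_tool([
  {"gripper":0,"offset":[0,0,0.02],"angular":[0,0,0.15]},
  {"gripper":0,"offset":[0,0,0.04],"angular":[0,0,0.3]},
  {"gripper":0,"offset":[0,0,0.06],"angular":[0,0,0.45]},
  {"gripper":0,"offset":[0,0,0.08],"angular":[0,0,0.56]},
  {"gripper":0,"offset":[0,0,0.08],"angular":[0,0,0.56]},
])

```text
t: 1.6
eef_pos: [0.445, 0.2579, 0.2713]
tool_rot: [-0.001, 0.397, 0.918, -0.003]
contact_force: [-0.7, 0.1, 0.0]
gripper_width: 1.002
grasp_force: 0.0
```

Emit:
drive_tool([
  {"gripper":0,"offset":[0,0,0.01],"angular":[0,0,0.15]},
  {"gripper":0,"offset":[0,0,0.02],"angular":[0,0,0.3]},
  {"gripper":0,"offset":[0,0,0.03],"angular":[0,0,0.45]},
  {"gripper":0,"offset":[0,0,0.03],"angular":[0,0,0.56]},
  {"gripper":0,"offset":[0,0,0.03],"angular":[0,0,0.56]},
])

```text
t: 2.1
eef_pos: [0.4467, 0.2591, 0.2445]
tool_rot: [0.0, 0.587, 0.81, 0.0]
contact_force: [-0.4, 0.2, 0.7]
gripper_width: 0.996
grasp_force: 0.0
```

```bash
python3 - <<'E'
from h import *
go([.4585,.2402,.132],18); print(bot.get_obs()['contact_force'])
E
```

```text
off [-0.0216  0.0053  0.1125] ang [ 0.0003 -0.0001  0.0023]
[-0.40328901  0.18472841  0.69221941]
```

Emit:
drive_tool([
  {"gripper":0,"offset":[-0.0216,0.0053,0.02],"angular":[0,0,0]},
  {"gripper":0,"offset":[-0.0216,0.0053,0.05],"angular":[0,0,0]},
  {"gripper":0,"offset":[-0.0216,0.0053,0.08],"angular":[0,0,0]},
  {"gripper":0,"offset":[-0.0216,0.0053,0.1],"angular":[0,0,0]},
  {"gripper":0,"offset":[-0.0216,0.0053,0.1125],"angular":[0,0,0]},
])

```text
t: 2.6
eef_pos: [0.4581, 0.24, 0.1306]
tool_rot: [-0.0, 0.586, 0.81, -0.0]
contact_force: [0.0, -0.7, -0.2]
gripper_width: 0.998
grasp_force: 0.0
```

Emit:
drive_tool([
  {"gripper":0,"offset":[0,0,0],"angular":[0,0,0]},
  {"gripper":0,"offset":[0,0,0],"angular":[0,0,0]},
  {"gripper":0,"offset":[0,0,0],"angular":[0,0,0]},
])

```text
t: 2.9
eef_pos: [0.459, 0.2404, 0.1326]
tool_rot: [0.0, 0.587, 0.809, 0.001]
contact_force: [0.1, 0.3, 0.4]
gripper_width: 0.996
grasp_force: 0.0
```

```bash
python3 - <<'E'
from h import *
o=bot.get_obs(); print(o['contact_force'],o['torque']); go([.4585,.2402,.132],18)
a=optics.read_camera("top")[200:320,60:220]; b=optics.read_camera("side")[90:210,100:260]
cv2.imwrite("pics/g1.png",cv2.convertScaleAbs(cv2.resize(np.hstack([a,b]),None,fx=2.5,fy=2.5,interpolation=2),alpha=1.5))
E
```

```text
[0.14498764 0.30272629 0.3527276 ] [-0.04874523  0.03386354 -0.00146022]
off [-0.0001 -0.0006  0.0006] ang [ 0.0027 -0.001   0.0011]
```

View pics/g1.png

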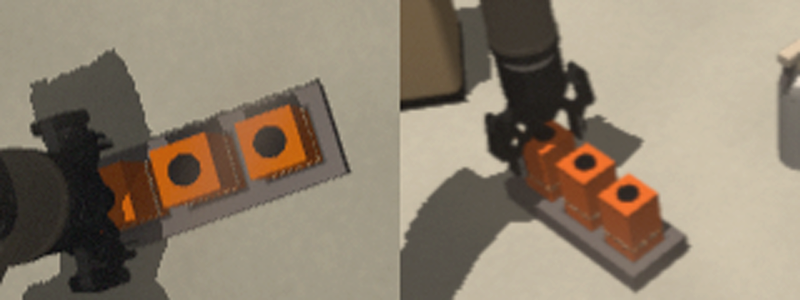

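The fingers straddle the leftmost cartridge (top-crop px ~(75,190)), with the other two untouched. I close and lift it just clear.

Emit:
drive_tool([
  {"gripper":255,"offset":[0,0,0],"angular":[0,0,0]},
  {"gripper":255,"offset":[0,0,0],"angular":[0,0,0]},
  {"gripper":255,"offset":[0,0,0],"angular":[0,0,0]},
  {"gripper":255,"offset":[0,0,0],"angular":[0,0,0]},
  {"gripper":255,"offset":[0,0,0],"angular":[0,0,0]},
], grip_force=50)

```text
t: 3.5
eef_pos: [0.4584, 0.2401, 0.1318]
tool_rot: [-0.0, 0.588, 0.809, 0.0]
contact_force: [-1.8, 0.8, 5.9]
gripper_width: 0.577
grasp_force: 52.1
```

Emit:
drive_tool([
  {"gripper":255,"offset":[0,0,0],"angular":[0,0,0]},
  {"gripper":255,"offset":[0,0,0],"angular":[0,0,0]},
  {"gripper":255,"offset":[0,0,0],"angular":[0,0,0]},
])

```text
t: 3.8
eef_pos: [0.4584, 0.2401, 0.1318]
tool_rot: [-0.0, 0.588, 0.809, 0.0]
contact_force: [-2.5, -0.9, 5.2]
gripper_width: 0.578
grasp_force: 52.1
```

Emit:
drive_tool([
  {"gripper":255,"offset":[0,0,-0.006],"angular":[0,0,0]},
  {"gripper":255,"offset":[0,0,-0.012],"angular":[0,0,0]},
  {"gripper":255,"offset":[0,0,-0.018],"angular":[0,0,0]},
  {"gripper":255,"offset":[0,0,-0.024],"angular":[0,0,0]},
  {"gripper":255,"offset":[0,0,-0.03],"angular":[0,0,0]},
])

```text
t: 4.3
eef_pos: [0.4583, 0.24, 0.162]
tool_rot: [0.0, 0.588, 0.809, 0.0]
contact_force: [0.1, -0.2, -1.7]
gripper_width: 0.578
grasp_force: 51.8
```

Emit:
drive_tool([
  {"gripper":255,"offset":[0,0,0],"angular":[0,0,0]},
  {"gripper":255,"offset":[0,0,0],"angular":[0,0,0]},
  {"gripper":255,"offset":[0,0,0],"angular":[0,0,0]},
  {"gripper":255,"offset":[0,0,0],"angular":[0,0,0]},
])

```text
t: 4.7
eef_pos: [0.4581, 0.2399, 0.1611]
tool_rot: [-0.0, 0.588, 0.809, -0.0]
contact_force: [-0.3, -0.5, -0.2]
gripper_width: 0.581
grasp_force: 51.8
```

Emit:
drive_tool([
  {"gripper":255,"offset":[0,0,0],"angular":[0,0,0]},
])

```text
t: 4.8
eef_pos: [0.4582, 0.2399, 0.1612]
tool_rot: [-0.0, 0.588, 0.809, -0.0]
contact_force: [-0.1, 0.5, -1.8]
gripper_width: 0.579
grasp_force: 51.8
```

Emit:
drive_tool([
  {"gripper":255,"offset":[0,0,0],"angular":[0,0,0]},
])

```text
t: 4.9
eef_pos: [0.4582, 0.2399, 0.1612]
tool_rot: [-0.0, 0.588, 0.809, -0.0]
contact_force: [-0.2, 0.8, -0.4]
gripper_width: 0.58
grasp_force: 51.8
```

Emit:
drive_tool([
  {"gripper":255,"offset":[0,0,0],"angular":[0,0,0]},
])

```text
t: 5.0
eef_pos: [0.4583, 0.2399, 0.1613]
tool_rot: [-0.0, 0.588, 0.809, -0.0]
contact_force: [-0.1, -0.6, -0.9]
gripper_width: 0.58
grasp_force: 51.8
```

Emit:
drive_tool([
  {"gripper":255,"offset":[0,0,0],"angular":[0,0,0]},
])

```text
t: 5.1
eef_pos: [0.4583, 0.2399, 0.1614]
tool_rot: [-0.0, 0.588, 0.809, -0.0]
contact_force: [0.4, -0.1, 0.3]
gripper_width: 0.582
grasp_force: 51.8
```

Weight reads about 1 N: empty. I set it back, open, and slide along the rack to the middle cartridge with the fingers straddling the row.

Emit:
drive_tool([
  {"gripper":255,"offset":[0,0,0.008],"angular":[0,0,0]},
  {"gripper":255,"offset":[0,0,0.016],"angular":[0,0,0]},
  {"gripper":255,"offset":[0,0,0.022],"angular":[0,0,0]},
  {"gripper":255,"offset":[0,0,0.026],"angular":[0,0,0]},
  {"gripper":255,"offset":[0,0,0.0295],"angular":[0,0,0]},
])

```text
t: 5.6
eef_pos: [0.4582, 0.2398, 0.1317]
tool_rot: [-0.0, 0.588, 0.809, -0.0]
contact_force: [-13.6, -7.7, 49.9]
gripper_width: 0.578
grasp_force: 56.7
```

Emit:
drive_tool([
  {"gripper":255,"offset":[0,0,0],"angular":[0,0,0]},
  {"gripper":0,"offset":[0,0,0],"angular":[0,0,0]},
  {"gripper":0,"offset":[0,0,0],"angular":[0,0,0]},
  {"gripper":0,"offset":[0,0,0],"angular":[0,0,0]},
  {"gripper":0,"offset":[0,0,0],"angular":[0,0,0]},
])

```text
t: 6.1
eef_pos: [0.4583, 0.24, 0.1319]
tool_rot: [0.0, 0.588, 0.809, 0.0]
contact_force: [-0.4, 0.7, -0.2]
gripper_width: 1.002
grasp_force: 0.0
```

Emit:
drive_tool([
  {"gripper":0,"offset":[0,0,0],"angular":[0,0,0]},
  {"gripper":0,"offset":[0,0,0],"angular":[0,0,0]},
])

```text
t: 6.3
eef_pos: [0.4583, 0.24, 0.1319]
tool_rot: [-0.0, 0.588, 0.809, 0.0]
contact_force: [-0.5, -0.0, 1.0]
gripper_width: 0.996
grasp_force: 0.0
```

Emit:
drive_tool([
  {"gripper":0,"offset":[-0.015,0,0],"angular":[0,0,0]},
  {"gripper":0,"offset":[-0.035,0,0],"angular":[0,0,0]},
  {"gripper":0,"offset":[-0.055,0,0],"angular":[0,0,0]},
  {"gripper":0,"offset":[-0.07,0,0],"angular":[0,0,0]},
  {"gripper":0,"offset":[-0.0753,0,0],"angular":[0,0,0]},
])

```text
t: 6.8
eef_pos: [0.4822, 0.1658, 0.132]
tool_rot: [0.0, 0.589, 0.808, -0.0]
contact_force: [-0.0, -0.3, 0.8]
gripper_width: 0.998
grasp_force: 0.0
```

Emit:
drive_tool([
  {"gripper":0,"offset":[0,0,0],"angular":[0,0,0]},
  {"gripper":0,"offset":[0,0,0],"angular":[0,0,0]},
  {"gripper":255,"offset":[0,0,0],"angular":[0,0,0]},
  {"gripper":255,"offset":[0,0,0],"angular":[0,0,0]},
  {"gripper":255,"offset":[0,0,0],"angular":[0,0,0]},
])

```text
t: 7.3
eef_pos: [0.4815, 0.169, 0.132]
tool_rot: [-0.0, 0.587, 0.809, 0.0]
contact_force: [0.5, 0.4, -2.1]
gripper_width: 0.576
grasp_force: 51.9
```

Emit:
drive_tool([
  {"gripper":255,"offset":[0,0,0],"angular":[0,0,0]},
  {"gripper":255,"offset":[0,0,0],"angular":[0,0,0]},
  {"gripper":255,"offset":[0,0,0],"angular":[0,0,0]},
  {"gripper":255,"offset":[0,0,0],"angular":[0,0,0]},
  {"gripper":255,"offset":[0,0,0],"angular":[0,0,0]},
])

```text
t: 7.8
eef_pos: [0.4816, 0.1689, 0.132]
tool_rot: [-0.0, 0.588, 0.809, 0.0]
contact_force: [-0.4, 3.4, 2.4]
gripper_width: 0.577
grasp_force: 52.2
```

Emit:
drive_tool([
  {"gripper":255,"offset":[0,0,-0.006],"angular":[0,0,0]},
  {"gripper":255,"offset":[0,0,-0.012],"angular":[0,0,0]},
  {"gripper":255,"offset":[0,0,-0.018],"angular":[0,0,0]},
  {"gripper":255,"offset":[0,0,-0.024],"angular":[0,0,0]},
  {"gripper":255,"offset":[0,0,-0.03],"angular":[0,0,0]},
])

```text
t: 8.3
eef_pos: [0.4815, 0.1682, 0.1624]
tool_rot: [0.0, 0.588, 0.809, -0.0]
contact_force: [0.8, 0.1, -2.7]
gripper_width: 0.577
grasp_force: 52.4
```

Emit:
drive_tool([
  {"gripper":255,"offset":[0,0,0],"angular":[0,0,0]},
  {"gripper":255,"offset":[0,0,0],"angular":[0,0,0]},
  {"gripper":255,"offset":[0,0,0],"angular":[0,0,0]},
  {"gripper":255,"offset":[0,0,0],"angular":[0,0,0]},
])

```text
t: 8.7
eef_pos: [0.4814, 0.1683, 0.1616]
tool_rot: [-0.0, 0.588, 0.809, -0.0]
contact_force: [0.5, -0.6, -2.2]
gripper_width: 0.58
grasp_force: 52.4
```

Emit:
drive_tool([
  {"gripper":255,"offset":[0,0,0],"angular":[0,0,0]},
])

```text
t: 8.8
eef_pos: [0.4814, 0.1683, 0.1617]
tool_rot: [-0.0, 0.588, 0.809, -0.0]
contact_force: [0.4, -0.1, -2.5]
gripper_width: 0.582
grasp_force: 52.4
```

Emit:
drive_tool([
  {"gripper":255,"offset":[0,0,0],"angular":[0,0,0]},
])

```text
t: 8.9
eef_pos: [0.4815, 0.1683, 0.1617]
tool_rot: [-0.0, 0.588, 0.809, -0.0]
contact_force: [0.1, -0.5, -3.3]
gripper_width: 0.578
grasp_force: 52.4
```

Emit:
drive_tool([
  {"gripper":255,"offset":[0,0,0],"angular":[0,0,0]},
])

```text
t: 9.0
eef_pos: [0.4815, 0.1683, 0.1618]
tool_rot: [-0.0, 0.588, 0.809, -0.0]
contact_force: [-0.1, -0.1, -2.8]
gripper_width: 0.579
grasp_force: 52.4
```

Emit:
drive_tool([
  {"gripper":255,"offset":[0,0,0],"angular":[0,0,0]},
])

```text
t: 9.1
eef_pos: [0.4816, 0.1684, 0.1619]
tool_rot: [-0.0, 0.588, 0.809, -0.0]
contact_force: [-0.3, 0.3, -2.5]
gripper_width: 0.582
grasp_force: 52.4
```

Middle reads about 2.7 N against 0.8 N for the first, so it is the full one. I carry it over to the white base.

Emit:
drive_tool([
  {"gripper":255,"offset":[0,0,-0.02],"angular":[0,0,0]},
  {"gripper":255,"offset":[0,0,-0.05],"angular":[0,0,0]},
  {"gripper":255,"offset":[0,0,-0.08],"angular":[0,0,0]},
  {"gripper":255,"offset":[-0.02,-0.0034,-0.1],"angular":[0,0,0]},
  {"gripper":255,"offset":[-0.055,-0.0094,-0.11],"angular":[0,0,0]},
], grip_force=70)

```text
t: 9.6
eef_pos: [0.4903, 0.1153, 0.274]
tool_rot: [0.001, 0.586, 0.811, 0.002]
contact_force: [0.7, -0.4, -3.6]
gripper_width: 0.575
grasp_force: 75.3
```

Emit:
drive_tool([
  {"gripper":255,"offset":[-0.035,-0.006,0],"angular":[0,0,0]},
  {"gripper":255,"offset":[-0.07,-0.012,0],"angular":[0,0,0]},
  {"gripper":255,"offset":[-0.105,-0.018,0],"angular":[0,0,0]},
  {"gripper":255,"offset":[-0.14,-0.024,0],"angular":[0,0,0]},
  {"gripper":255,"offset":[-0.175,-0.03,0],"angular":[0,0,0]},
])

```text
t: 10.1
eef_pos: [0.5151, -0.064, 0.2719]
tool_rot: [-0.0, 0.588, 0.809, 0.0]
contact_force: [-0.4, 0.3, -2.4]
gripper_width: 0.581
grasp_force: 75.2
```

Emit:
drive_tool([
  {"gripper":255,"offset":[-0.035,-0.006,0],"angular":[0,0,0]},
  {"gripper":255,"offset":[-0.07,-0.012,0],"angular":[0,0,0]},
  {"gripper":255,"offset":[-0.105,-0.018,0],"angular":[0,0,0]},
  {"gripper":255,"offset":[-0.13,-0.022,0],"angular":[0,0,0]},
  {"gripper":255,"offset":[-0.145,-0.0252,0],"angular":[0,0,0]},
])

```text
t: 10.6
eef_pos: [0.5357, -0.211, 0.2719]
tool_rot: [0.0, 0.589, 0.808, -0.0]
contact_force: [0.2, -0.3, -2.2]
gripper_width: 0.574
grasp_force: 75.1
```

Emit:
drive_tool([
  {"gripper":255,"offset":[0,0,0],"angular":[0,0,0.12]},
  {"gripper":255,"offset":[0,0,0],"angular":[0,0,0.24]},
  {"gripper":255,"offset":[0,0,0],"angular":[0,0,0.36]},
  {"gripper":255,"offset":[0,0,0],"angular":[0,0,0.48]},
  {"gripper":255,"offset":[0,0,0],"angular":[0,0,0.611]},
])

```text
t: 11.1
eef_pos: [0.5358, -0.2082, 0.2717]
tool_rot: [-0.0, 0.764, 0.645, -0.0]
contact_force: [-0.1, 0.9, -2.6]
gripper_width: 0.575
grasp_force: 75.2
```

Emit:
drive_tool([
  {"gripper":255,"offset":[0,0,0.02],"angular":[0,0,0]},
  {"gripper":255,"offset":[0,0,0.04],"angular":[0,0,0]},
  {"gripper":255,"offset":[0,0,0.05],"angular":[0,0,0]},
  {"gripper":255,"offset":[0,0,0.05],"angular":[0,0,0]},
  {"gripper":255,"offset":[0,0,0.05],"angular":[0,0,0]},
])

```text
t: 11.6
eef_pos: [0.5362, -0.2085, 0.2223]
tool_rot: [0.0, 0.763, 0.646, 0.0]
contact_force: [0.9, 0.0, -1.9]
gripper_width: 0.578
grasp_force: 75.1
```

```bash
python3 - <<'E'
from h import *
o=bot.get_obs();print(o['eef_pos'],o['contact_force'],o['joint_vel'].round(3)); go([.536,-.208,.194],-9.5)
a=optics.read_camera("top")[180:300,240:370]; b=optics.read_camera("side")[170:290,190:320]
cv2.imwrite("pics/g2.png",cv2.convertScaleAbs(cv2.resize(np.hstack([a,b]),None,fx=3,fy=3,interpolation=2),alpha=1.5))
E
```

```text
[ 0.53624797 -0.20846767  0.22229221] [ 0.89328734  0.01819006 -1.93449553] [-0.001 -0.014  0.006 -0.011 -0.    -0.002  0.001]
off [ 0.0004 -0.0003  0.0283] ang [0.0003 0.0002 0.0001]
```

View pics/g2.png

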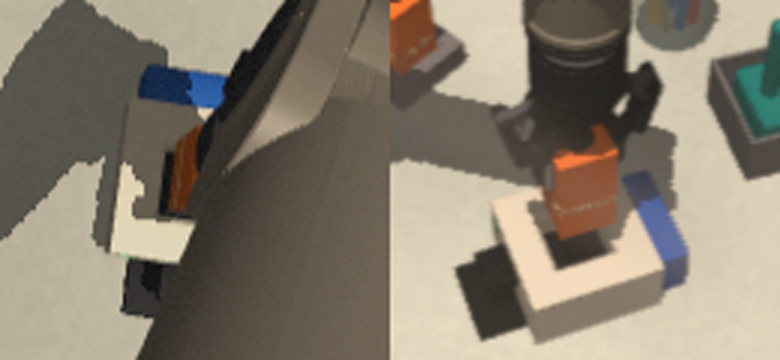

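The orange cartridge hangs square above the well (side crop ~(585,235)) with its sides parallel to the well's. I descend slowly.

Emit:
drive_tool([
  {"gripper":255,"offset":[0.0003,-0.0003,0.01],"angular":[0,0,0]},
  {"gripper":255,"offset":[0.0003,-0.0003,0.02],"angular":[0,0,0]},
  {"gripper":255,"offset":[0.0003,-0.0003,0.028],"angular":[0,0,0]},
  {"gripper":255,"offset":[0.0003,-0.0003,0.033],"angular":[0,0,0]},
  {"gripper":255,"offset":[0.0003,-0.0003,0.036],"angular":[0,0,0]},
])

```text
t: 12.2
eef_pos: [0.5355, -0.2078, 0.185]
tool_rot: [-0.0, 0.763, 0.646, -0.0]
contact_force: [0.2, 0.7, -3.0]
gripper_width: 0.578
grasp_force: 75.1
```

Emit:
drive_tool([
  {"gripper":255,"offset":[0,0,0.001],"angular":[0,0,0]},
  {"gripper":255,"offset":[0,0,0.002],"angular":[0,0,0]},
  {"gripper":255,"offset":[0,0,0.003],"angular":[0,0,0]},
  {"gripper":255,"offset":[0,0,0.004],"angular":[0,0,0]},
  {"gripper":255,"offset":[0,0,0.005],"angular":[0,0,0]},
])

```text
t: 12.7
eef_pos: [0.5359, -0.2079, 0.181]
tool_rot: [0.0, 0.763, 0.646, 0.0]
contact_force: [0.7, 0.1, -3.2]
gripper_width: 0.575
grasp_force: 75.1
```

Emit:
drive_tool([
  {"gripper":255,"offset":[0,0,0.001],"angular":[0,0,0]},
  {"gripper":255,"offset":[0,0,0.002],"angular":[0,0,0]},
  {"gripper":255,"offset":[0,0,0.003],"angular":[0,0,0]},
  {"gripper":255,"offset":[0,0,0.004],"angular":[0,0,0]},
  {"gripper":255,"offset":[0,0,0.005],"angular":[0,0,0]},
])

```text
t: 13.2
eef_pos: [0.5358, -0.2079, 0.1758]
tool_rot: [-0.0, 0.763, 0.646, 0.0]
contact_force: [0.2, 0.1, -3.7]
gripper_width: 0.578
grasp_force: 75.1
```

Emit:
drive_tool([
  {"gripper":255,"offset":[0,0,0.001],"angular":[0,0,0]},
  {"gripper":255,"offset":[0,0,0.002],"angular":[0,0,0]},
  {"gripper":255,"offset":[0,0,0.003],"angular":[0,0,0]},
  {"gripper":255,"offset":[0,0,0.004],"angular":[0,0,0]},
  {"gripper":255,"offset":[0,0,0.005],"angular":[0,0,0]},
])

```text
t: 13.7
eef_pos: [0.5358, -0.2079, 0.1708]
tool_rot: [-0.0, 0.763, 0.646, -0.0]
contact_force: [0.3, 0.5, -2.7]
gripper_width: 0.582
grasp_force: 75.1
```

Emit:
drive_tool([
  {"gripper":255,"offset":[0,0,0.001],"angular":[0,0,0]},
  {"gripper":255,"offset":[0,0,0.002],"angular":[0,0,0]},
  {"gripper":255,"offset":[0,0,0.002],"angular":[0,0,0]},
])

```text
t: 14.0
eef_pos: [0.5358, -0.2079, 0.1687]
tool_rot: [-0.0, 0.763, 0.646, -0.0]
contact_force: [-0.5, 0.3, -3.2]
gripper_width: 0.576
grasp_force: 75.1
```

Emit:
drive_tool([
  {"gripper":255,"offset":[0,0,0.001],"angular":[0,0,0]},
  {"gripper":255,"offset":[0,0,0.002],"angular":[0,0,0]},
])

```text
t: 14.2
eef_pos: [0.5359, -0.2079, 0.1669]
tool_rot: [0.0, 0.763, 0.646, 0.0]
contact_force: [0.5, -1.0, -2.9]
gripper_width: 0.575
grasp_force: 75.1
```

Emit:
drive_tool([
  {"gripper":255,"offset":[0,0,0.001],"angular":[0,0,0]},
  {"gripper":255,"offset":[0,0,0.002],"angular":[0,0,0]},
])

```text
t: 14.4
eef_pos: [0.5358, -0.2079, 0.1648]
tool_rot: [-0.0, 0.763, 0.646, -0.0]
contact_force: [-0.1, 0.5, -2.5]
gripper_width: 0.576
grasp_force: 75.1
```

Emit:
drive_tool([
  {"gripper":255,"offset":[0,0,0.001],"angular":[0,0,0]},
  {"gripper":255,"offset":[0,0,0.002],"angular":[0,0,0]},
])

```text
t: 14.6
eef_pos: [0.5358, -0.2079, 0.1628]
tool_rot: [-0.0, 0.763, 0.646, -0.0]
contact_force: [0.1, -0.1, -3.5]
gripper_width: 0.578
grasp_force: 75.1
```

Emit:
drive_tool([
  {"gripper":255,"offset":[0,0,0.001],"angular":[0,0,0]},
  {"gripper":255,"offset":[0,0,0.002],"angular":[0,0,0]},
])

```text
t: 14.8
eef_pos: [0.5358, -0.2079, 0.1608]
tool_rot: [-0.0, 0.763, 0.646, 0.0]
contact_force: [-0.5, -0.6, -2.8]
gripper_width: 0.575
grasp_force: 75.1
```

Emit:
drive_tool([
  {"gripper":255,"offset":[0,0,0.001],"angular":[0,0,0]},
  {"gripper":255,"offset":[0,0,0.002],"angular":[0,0,0]},
])

```text
t: 15.0
eef_pos: [0.5358, -0.208, 0.1591]
tool_rot: [-0.0, 0.763, 0.646, 0.0]
contact_force: [-1.1, 1.2, 3.2]
gripper_width: 0.578
grasp_force: 75.9
```

Emit:
drive_tool([
  {"gripper":255,"offset":[0,0,0.001],"angular":[0,0,0]},
])

```text
t: 15.1
eef_pos: [0.5358, -0.208, 0.1583]
tool_rot: [-0.0, 0.763, 0.646, 0.0]
contact_force: [-2.7, 1.0, 5.0]
gripper_width: 0.575
grasp_force: 76.0
```

Contact at TCP z≈0.160. The plate slides at about 8 N in total, and I keep following it down.

Emit:
drive_tool([
  {"gripper":255,"offset":[0,0,0.001],"angular":[0,0,0]},
  {"gripper":255,"offset":[0,0,0.002],"angular":[0,0,0]},
])

```text
t: 15.3
eef_pos: [0.5358, -0.208, 0.1561]
tool_rot: [0.0, 0.763, 0.646, 0.0]
contact_force: [-2.3, 0.7, 4.4]
gripper_width: 0.576
grasp_force: 76.0
```

Emit:
drive_tool([
  {"gripper":255,"offset":[0,0,0.001],"angular":[0,0,0]},
  {"gripper":255,"offset":[0,0,0.002],"angular":[0,0,0]},
])

```text
t: 15.5
eef_pos: [0.5358, -0.208, 0.1539]
tool_rot: [0.0, 0.763, 0.646, 0.0]
contact_force: [-1.4, 0.9, 5.3]
gripper_width: 0.578
grasp_force: 76.0
```

Emit:
drive_tool([
  {"gripper":255,"offset":[0,0,0.001],"angular":[0,0,0]},
])

```text
t: 15.6
eef_pos: [0.5358, -0.2079, 0.1528]
tool_rot: [0.0, 0.763, 0.646, 0.0]
contact_force: [-1.4, 1.0, 5.3]
gripper_width: 0.581
grasp_force: 76.0
```

Emit:
drive_tool([
  {"gripper":255,"offset":[0,0,0.001],"angular":[0,0,0]},
  {"gripper":255,"offset":[0,0,0.002],"angular":[0,0,0]},
])

```text
t: 15.8
eef_pos: [0.5358, -0.2079, 0.1508]
tool_rot: [0.0, 0.763, 0.646, -0.0]
contact_force: [-2.5, 0.4, 3.9]
gripper_width: 0.577
grasp_force: 76.1
```

Emit:
drive_tool([
  {"gripper":255,"offset":[0,0,0.001],"angular":[0,0,0]},
  {"gripper":255,"offset":[0,0,0.001],"angular":[0,0,0]},
])

```text
t: 16.0
eef_pos: [0.5358, -0.2079, 0.1497]
tool_rot: [0.0, 0.763, 0.646, -0.0]
contact_force: [-1.8, 1.0, 3.8]
gripper_width: 0.576
grasp_force: 76.1
```

Emit:
drive_tool([
  {"gripper":255,"offset":[0,0,0.0005],"angular":[0,0,0]},
  {"gripper":255,"offset":[0,0,0.001],"angular":[0,0,0]},
])

```text
t: 16.2
eef_pos: [0.5358, -0.2079, 0.1489]
tool_rot: [0.0, 0.763, 0.646, 0.0]
contact_force: [-1.6, 0.1, 4.7]
gripper_width: 0.579
grasp_force: 76.1
```

Emit:
drive_tool([
  {"gripper":255,"offset":[0,0,0.0005],"angular":[0,0,0]},
  {"gripper":255,"offset":[0,0,0.0005],"angular":[0,0,0]},
])

```text
t: 16.4
eef_pos: [0.5359, -0.2079, 0.1484]
tool_rot: [0.0, 0.763, 0.646, 0.0]
contact_force: [-1.9, 0.7, 4.5]
gripper_width: 0.576
grasp_force: 76.1
```

Emit:
drive_tool([
  {"gripper":255,"offset":[0,0,0.0005],"angular":[0,0,0]},
  {"gripper":255,"offset":[0,0,0.0005],"angular":[0,0,0]},
])

```text
t: 16.6
eef_pos: [0.5358, -0.208, 0.1481]
tool_rot: [-0.0, 0.763, 0.646, 0.0]
contact_force: [-3.2, 0.8, 7.6]
gripper_width: 0.576
grasp_force: 76.3
```

Emit:
drive_tool([
  {"gripper":255,"offset":[0,0,0.0005],"angular":[0,0,0]},
  {"gripper":255,"offset":[0,0,0.0005],"angular":[0,0,0]},
])

```text
t: 16.8
eef_pos: [0.5359, -0.208, 0.1477]
tool_rot: [-0.0, 0.763, 0.646, 0.0]
contact_force: [-1.9, 0.9, 7.6]
gripper_width: 0.575
grasp_force: 76.5
```

Emit:
drive_tool([
  {"gripper":255,"offset":[0,0,0.0006],"angular":[0,0,0]},
  {"gripper":255,"offset":[0,0,0.0006],"angular":[0,0,0]},
  {"gripper":255,"offset":[0,0,0.0006],"angular":[0,0,0]},
])

```text
t: 17.1
eef_pos: [0.5359, -0.208, 0.1473]
tool_rot: [-0.0, 0.763, 0.646, 0.0]
contact_force: [-2.9, 1.2, 9.7]
gripper_width: 0.579
grasp_force: 76.7
```

The force now climbs at about 4 N/mm after about 10 mm of sliding, so the plate is on its stop with about 13 N total. I ease off the buffer, open, and withdraw.

Emit:
drive_tool([
  {"gripper":255,"offset":[0,0,-0.001],"angular":[0,0,0]},
  {"gripper":255,"offset":[0,0,-0.0018],"angular":[0,0,0]},
  {"gripper":255,"offset":[0,0,-0.0018],"angular":[0,0,0]},
], grip_force=20)

```text
t: 17.4
eef_pos: [0.5358, -0.2079, 0.1487]
tool_rot: [0.0, 0.763, 0.646, 0.0]
contact_force: [-2.8, 1.0, 4.9]
gripper_width: 0.583
grasp_force: 76.1
```

Emit:
drive_tool([
  {"gripper":0,"offset":[0,0,0],"angular":[0,0,0]},
  {"gripper":0,"offset":[0,0,0],"angular":[0,0,0]},
  {"gripper":0,"offset":[0,0,0],"angular":[0,0,0]},
  {"gripper":0,"offset":[0,0,0],"angular":[0,0,0]},
  {"gripper":0,"offset":[0,0,0],"angular":[0,0,0]},
])

```text
t: 17.9
eef_pos: [0.5359, -0.2079, 0.1485]
tool_rot: [0.0, 0.763, 0.646, -0.0]
contact_force: [-0.5, -0.3, 0.3]
gripper_width: 0.997
grasp_force: 0.0
```

Emit:
drive_tool([
  {"gripper":0,"offset":[0,0,0],"angular":[0,0,0]},
  {"gripper":0,"offset":[0,0,-0.01],"angular":[0,0,0]},
  {"gripper":0,"offset":[0,0,-0.04],"angular":[0,0,0]},
  {"gripper":0,"offset":[0,0,-0.08],"angular":[0,0,0]},
  {"gripper":0,"offset":[0,0,-0.12],"angular":[0,0,0]},
])

```text
t: 18.4
eef_pos: [0.5354, -0.2081, 0.2704]
tool_rot: [-0.0, 0.763, 0.646, -0.0]
contact_force: [1.2, 0.4, 0.4]
gripper_width: 1.005
grasp_force: 0.0
```

Emit:
drive_tool([
  {"gripper":0,"offset":[0.04,0,-0.01],"angular":[0,0,0]},
  {"gripper":0,"offset":[0.08,0,-0.01],"angular":[0,0,0]},
  {"gripper":0,"offset":[0.12,0,-0.01],"angular":[0,0,0]},
  {"gripper":0,"offset":[0.15,0,-0.01],"angular":[0,0,0]},
  {"gripper":0,"offset":[0.17,0,-0.01],"angular":[0,0,0]},
])

```text
t: 18.9
eef_pos: [0.5642, -0.0373, 0.2793]
tool_rot: [-0.0, 0.762, 0.647, 0.001]
contact_force: [0.2, -0.8, -0.8]
gripper_width: 1.0
grasp_force: 0.0
```

```bash
python3 - <<'E'
from h import *
a=optics.read_camera("top")[180:320,70:370]; b=optics.read_camera("side")[120:290,130:330]
a=cv2.resize(a,(450,210)); b=cv2.resize(b,None,fx=2.25,fy=2.25,interpolation=2)
cv2.imwrite("pics/g3.png",cv2.convertScaleAbs(np.vstack([a,b[:380,:450]]),alpha=1.5))
E
```

```text
(no output)
```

View pics/g3.png

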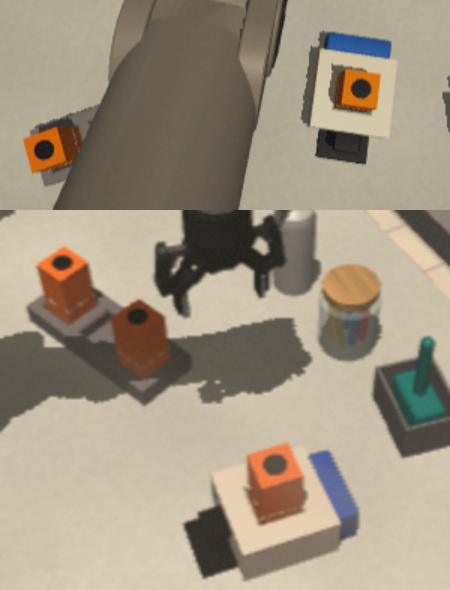

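The picture shows the full cartridge upright in the white base's well (crop ~(275,480)), both empties standing in the rack (~(67,285) and (140,340)), and the bystanders in place. I hand in.

```bash
python3 -c "
from h import *
print(bot.hand_in())"
```

```text
the job is handed in; nothing more can be done
None
```

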